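Stand the test-kit box on end in the steel tray

ROBOT

A 6-joint arm with a two-finger parallel gripper is mounted at the origin on the work surface. World frame = base frame: x ahead of the robot, y to its left, z up, the work surface at z = 0. Lengths are in m, angles in rad, forces in N, time in s.
With the tool pointing down it reaches from about 0.3 to 0.775 m from the base axis. Payload 14.6 kg.
Tool frame: the origin (TCP) lies at the very end of the fingers, on their centre line; the grasp point (between the pads) lies 19 mm behind it; z points along the fingers, y is the direction in which the jaws open and shut (so a half turn about z gives the same grasp; the last joint's range is limited). The gripper opens to 94 mm and grips with 3 to 60 N. Pads are 16 mm wide; open, the fingers measure 119 mm over their backs; the gripper's body (75 mm by 177 mm) begins 78 mm behind the grasp point.
Start: joints at [1.164, 0.3, 1.521, -0, 1.321, -0.067], TCP at [0.183, 0.519, 0.205] pointing down, gripper open.
Joint ranges: [-3.03, 3.03], [-0.79, 2.21], [0.23, 2.52], [-1.04, 4.18], [0, 3.07], [-2.55, 2.55]. Speed limits (rad/s): [2.22, 2.22, 2.57, 3.14, 3.14, 3.14].

INTERFACE

Orientations are given as [roll, pitch, yaw] about the fixed x, y, z axes, in that order (R = Rz(yaw) Ry(pitch) Rx(roll)).
In Python, from station import get_obs, vision, hand_in gives the robot as it stands.
- The arm moves only by the tool play_rows, never from a script. Its argument "moves" is a list of rows, each an object with "claw": the opening, from 0 (shut) to 1 (fully open); "linear": the shift along the tool's x, y, z in mm, a list of three; "turn": the turn, a rotation vector about the tool's x, y, z in rad, a list of three. In form: [{"claw": claw, "linear": [tx, ty, tz], "turn": [ax, ay, az]}, ...]. A call has 1 to 8 rows; each row is the pose to reach, as a shift and turn from the pose measured when the call began, along the tool's axes at that moment; what a row does not reach only later rows make up. A row lasts 1/8 s, in which the tool goes at most 62.5 mm and 10.7 degrees, less where a joint would pass 70% of its speed; a pose out of reach is approached as far as the arm can. A call with a gripper value outside its range is refused whole. The fingers move at their own pace and stop on an object; "force" is the grip in N (left out, the last holds). Time passes only in rows, so rows that repeat a pose let the fingers close. It gives the time, the measured TCP pose, the force and the opening at its end, in the units of the state.
- get_obs(): the state, without advancing time (a new reading comes with each control period).
- vision.camera(name): name is "side" or "top" or "wrist"; returns the picture (400x640x3 uint8, blue, green, red); there is no depth.
- vision.camera_info(name): a dict with "camera_matrix" (3x3 intrinsics, pixels), "k1" (the pictures are not rectified: a ray, as slopes to the right and down, at radius r is drawn at 1 + k1 r^2 times it, then the intrinsics apply), "rvec" (rotation vector, rad) and "tvec" (3), from world to camera coordinates, as OpenCV has them; the wrist camera has in their place "mount" (4x4, takes a point from camera to tool coordinates, whose origin is the TCP and whose axes are the flange's). Camera axes: x right, y down, z forward; pixel columns grow to the right and rows downward; lengths in m; the calibration is good to about 2 mm. A picture is of the moment at which its call begins: read the wrist's pose just before it. camera_info takes no time and is no camera call.
- hand_in(): hands the job in, once; it reports no verdict.
The state is a dict: "time_s": time; "qpos": joint angles; "joint_vel": joint speeds; "tau": joint torques, N m; "ee_pos": TCP position; "eef_rot": TCP orientation; "force": force on the tool from outside, world axes, zero at the start; "moment": the same for the moment, N m; "grip_width": finger opening in m.
Only numpy, scipy, OpenCV 4.12 (cv2) and the standard library are available. Lean on these libraries where they do the work, as an engineer would, in place of code of your own. Each camera call takes 0.05 s, during which the arm holds its last target.

TASK

Two flat white boxes of test kits lie on the cutting mat. Take the longer one, stand it upright on one of its short ends (either one) on the floor of the square steel tray, roughly in the middle, and let go so that it stands by itself. Leave the shorter box and the well plate where they are.

Things in the scene. Friction and masses are not known exactly. Their poses are not given: they have to be found in the camera images.
- kit: The longer flat carton, white with a plain silver panel on top, rigid, 100 mm long (its x), 50 mm wide (its y) and 32 mm thick (its z), about 0.1 to 0.2 kg. The origin is its centre. It starts lying flat on the bench (z axis up, centre 16 mm above the bench). To stand it, its x axis must become vertical (pointing up or down); its centre is then 50 mm above what it stands on.
- short: The shorter flat carton of the same look, 70 mm long (its x), 50 mm wide (its y), 32 mm thick (its z), origin at its centre. Lies flat; a bystander, to be left alone.
- tray: Fixed square steel tray, 160 by 160 mm outside, 15 mm high, walls and floor 3 mm thick, open on top. The origin is the centre of its underside, on the bench; its floor, where the box shall stand, is 3 mm above the origin. Its x and y axes run along its sides, z up.
- plate: Pale translucent 96-well plate, 85 mm (its x) by 127 mm (its y), 13 mm high, with paper test strips on it, lying flat beyond the boxes; origin at the centre of its underside. A bystander, to be left alone.
Mind the look-alikes: they are no part of the job. What is shaped like the kit but green is not meant.

How it is judged:
By the outcome, as a careful person would: the job done as asked, in the order asked, and still so for the second after the job is handed in, with the robot touching nothing.
It also fails if it takes over 45 s, if anything falls off the work surface, if the arm or the gripper's body presses on something with over 40 N, if the wrist force passes 120 N, or if a joint passes its speed limit or range.

## Working session

There is one attempt and no reset: what is moved stays moved. The work goes in short steps, Python scripts to look and compute and a tool call to move; the robot and the scene stay as the last step left them, time stands still between calls to the robot, and variables do not carry over. Pictures are saved under pics/ and viewed, and the job is handed in when it is done.

Besides the shell and the picture viewer there is one more tool, called after "Call:" as name(argument=value, ...) on one line, values as JSON. play_rows: Moves the arm, as the interface text tells. Its arguments: {"type":"object","properties":{"moves":{"type":"array","items":{"type":"object","properties":{"claw":{"type":"number"},"linear":{"type":"array","items":{"type":"number"}},"turn":{"type":"array","items":{"type":"number"}}}}},"force":{"type":"number"}},"required":["moves"]}

```bash
mkdir -p pics; ls
python3 - <<'E'
from station import get_obs, vision
import cv2
print(get_obs())
for n in("top","side"):
    im=vision.camera(n);cv2.imwrite(f"pics/{n}0.png",im);print(n,vision.camera_info(n))
print(vision.camera_info("wrist"))
E
```

```text
pics
{'time_s': 0.0, 'qpos': array([ 1.16439993e+00,  3.00506087e-01,  1.52161338e+00, -1.34171716e-05,
        1.32070716e+00, -6.66058147e-02]), 'joint_vel': array([ 6.19368488e-04,  1.78216163e-03, -1.49156961e-03, -4.04854523e-05,
        1.18541963e-03,  1.16823949e-03]), 'tau': array([ 6.75143256e-04, -5.31804836e+01, -3.52735126e+01,  7.08563067e-02,
        2.44116521e-02, -6.48323976e-05]), 'ee_pos': array([0.18320768, 0.51829295, 0.20485348]), 'eef_rot': array([-3.14036055e+00, -6.91624260e-05,  2.80180536e+00]), 'force': array([ 0.68614034, -0.12933201,  0.65684147]), 'moment': array([ 0.01225409, -0.01112252, -0.01617176]), 'grip_width': 0.09387673436929565}
top {'camera_matrix': array([[450.89082406,   0.        , 323.49249037],
       [  0.        , 450.89082406, 199.59593713],
       [  0.        ,   0.        ,   1.        ]]), 'k1': -0.018236944386135726, 'rvec': array([ 2.18475701, -2.15517878,  0.07827566]), 'tvec': array([-0.01977247,  0.53404362,  1.01461704])}
side {'camera_matrix': array([[414.15973982,   0.        , 309.14598448],
       [  0.        , 414.15973982, 191.91807543],
       [  0.        ,   0.        ,   1.        ]]), 'k1': 0.015388415939219727, 'rvec': array([ 2.02916388, -0.91312294,  0.44302609]), 'tvec': array([-0.37306941,  0.29971195,  0.66373226])}
{'camera_matrix': array([[329.51754748,   0.        , 323.77005069],
       [  0.        , 329.51754748, 203.94016749],
       [  0.        ,   0.        ,   1.        ]]), 'k1': -0.00060340430243253, 'mount': array([[ 5.92474488e-04, -9.63096697e-01, -2.69154976e-01,
         7.73275339e-02],
       [ 9.99999799e-01,  5.09346269e-04,  3.78683912e-04,
        -1.95469557e-04],
       [-2.27616142e-04, -2.69155146e-01,  9.63096805e-01,
        -1.78677455e-01],
       [ 0.00000000e+00,  0.00000000e+00,  0.00000000e+00,
         1.00000000e+00]])}
```

View pics/top0.png

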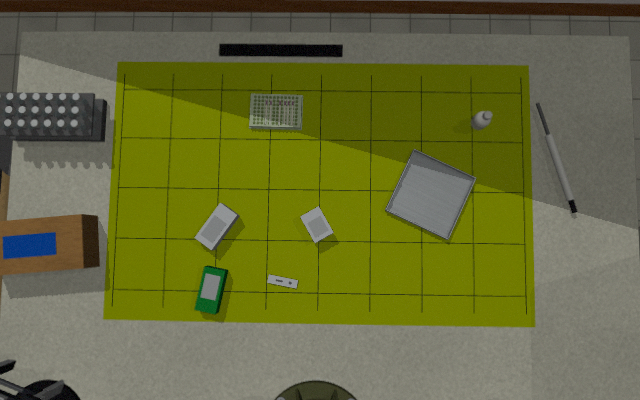

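View pics/side0.png

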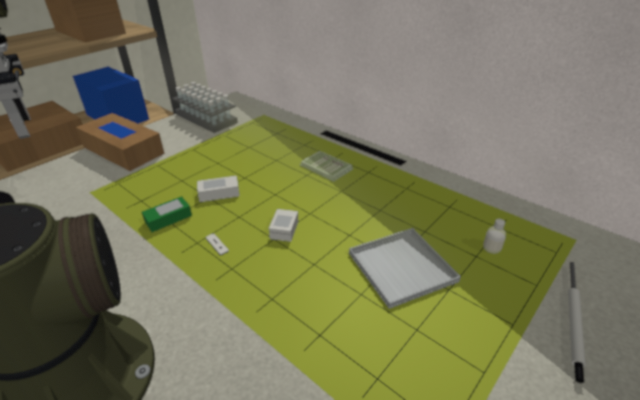

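Top view: the long white box is at about (217,226), the shorter white one at (317,224), a green look-alike at (211,289), a cassette at (283,281) and the tray at (431,195). I'll measure these now.

```bash
cat > h.py <<'E'
import numpy as np, cv2
from station import get_obs, vision
from scipy.spatial.transform import Rotation as R
def undist(info,px):
    K=info["camera_matrix"];k=info["k1"]
    return cv2.undistortPoints(np.array(px,float).reshape(-1,1,2),K,np.array([k,0,0,0.])).reshape(-1,2)
def pose(info,obs=None):
    if "mount" in info:
        M=info["mount"];Rt=R.from_euler('xyz',obs["eef_rot"]).as_matrix()
        return Rt@M[:3,:3], Rt@M[:3,3]+obs["ee_pos"]
    Rc=cv2.Rodrigues(info["rvec"])[0]
    return Rc.T, -Rc.T@info["tvec"]
def cast(name,px,z,obs=None):
    info=vision.camera_info(name);Rw,c=pose(info,obs)
    d=np.c_[undist(info,px),np.ones(len(undist(info,px)))]@Rw.T
    return c+d*((z-c[2])/d[:,2])[:,None]
def proj(name,P,obs=None):
    info=vision.camera_info(name);Rw,c=pose(info,obs)
    p=(np.asarray(P,float).reshape(-1,3)-c)@Rw; s=p[:,:2]/p[:,2:]
    s=s*(1+info["k1"]*(s**2).sum(1,keepdims=True))
    K=info["camera_matrix"];return s@K[:2,:2].T+K[:2,2]
E
python3 - <<'E'
from h import *
im=cv2.imread("pics/top0.png")
hsv=cv2.cvtColor(im,cv2.COLOR_BGR2HSV)
m=((hsv[...,1]<70)&(hsv[...,2]>90)).astype(np.uint8)*255
for nm,(x0,y0,x1,y1),z in (("long",(185,195,250,260),.032),("short",(290,195,345,255),.032),("tray",(375,140,490,250),.015)):
    s=np.zeros_like(m);s[y0:y1,x0:x1]=m[y0:y1,x0:x1]
    cs=cv2.findContours(s,0,2)[0];c=max(cs,key=cv2.contourArea)
    r=cv2.minAreaRect(c);b=cv2.boxPoints(r);print(nm,r)
    w=cast("top",b,z);print(w.round(4), w.mean(0).round(4),[np.linalg.norm(w[i]-w[(i+1)%4]).round(4) for i in range(4)])
cv2.imwrite("pics/crop0.png",cv2.resize(im[180:330,180:340],None,fx=4.5,fy=4,interpolation=2)[:600])
cv2.imwrite("pics/crop1.png",np.hstack([cv2.resize(im[140:250,375:490],None,fx=5,fy=5,interpolation=2)]))
E
```

```text
long ((215.38421630859375, 225.8357391357422), (21.439905166625977, 44.193321228027344), 36.38435363769531)
[[0.4435 0.2819 0.032 ]
 [0.5256 0.2246 0.032 ]
 [0.497  0.1841 0.032 ]
 [0.4153 0.2414 0.032 ]] [0.4704 0.233  0.032 ] [np.float64(0.1001), np.float64(0.0497), np.float64(0.0998), np.float64(0.0494)]
short ((316.31536865234375, 224.17694091796875), (30.140438079833984, 21.4580078125), 60.2551155090332)
[[ 0.4944  0.0414  0.032 ]
 [ 0.5192 -0.0007  0.032 ]
 [ 0.4602 -0.0355  0.032 ]
 [ 0.4355  0.0064  0.032 ]] [0.4773 0.0029 0.032 ] [np.float64(0.0488), np.float64(0.0685), np.float64(0.0486), np.float64(0.0684)]
tray ((430.74224853515625, 193.67282104492188), (69.7242660522461, 67.96785736083984), 25.201122283935547)
[[ 0.5137 -0.1542  0.015 ]
 [ 0.6586 -0.2215  0.015 ]
 [ 0.5905 -0.3677  0.015 ]
 [ 0.4472 -0.2992  0.015 ]] [ 0.5525 -0.2606  0.015 ] [np.float64(0.1598), np.float64(0.1613), np.float64(0.1588), np.float64(0.1594)]
```

View pics/crop0.png

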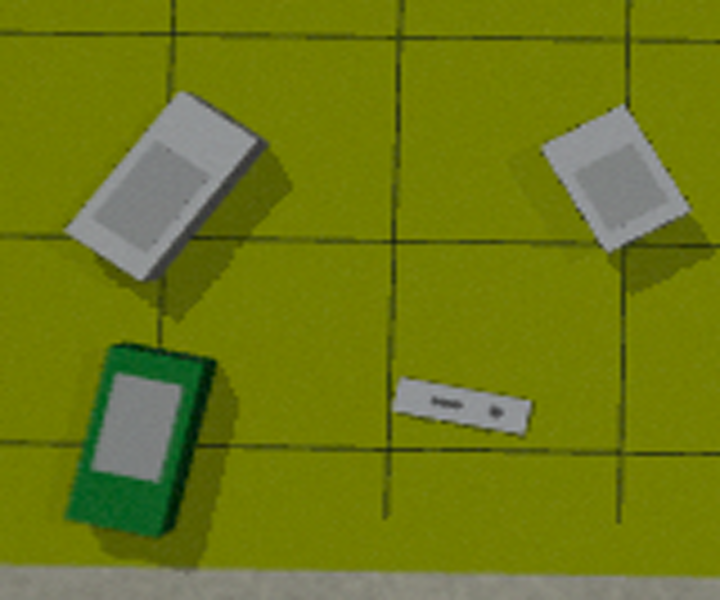

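View pics/crop1.png

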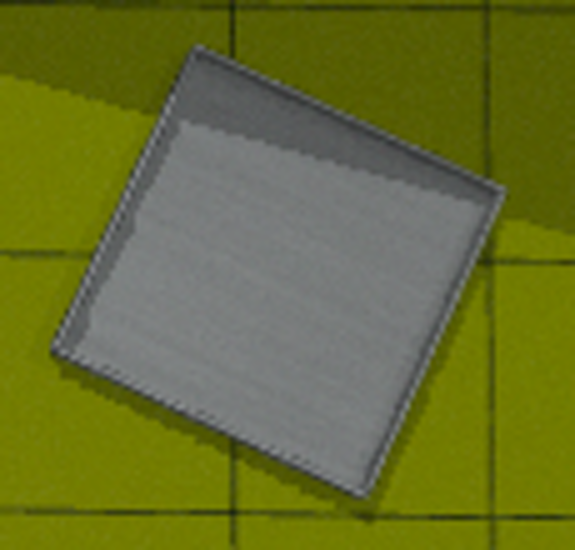

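The enlarged crop confirms it. The box at (217,226) measures 100 x 50 mm and is white, so it's the kit. The one at (317,224) measures 69 x 49 mm, which makes it the short box, and the (211,289) one is green. I'll grip across the 50 mm width with the tool leaning 40° along the box, then turn it 90° about the jaw axis.

```bash
cat >> h.py <<'E'
U=np.array([0,0,1.])
def rel(pos,Rm):
    o=get_obs();R0=R.from_euler('xyz',o["eef_rot"]);
    print("t",round(o["time_s"],2),"lin",(R0.inv().apply(np.asarray(pos)-o["ee_pos"])*1e3).round(1),"turn",(R0.inv()*R.from_matrix(Rm)).as_rotvec().round(3),
      "pos",o["ee_pos"].round(4),"F",o["force"].round(1),"w",round(o["grip_width"],4),"q",o["qpos"].round(2))
def frame(z,y):
    z=z/np.linalg.norm(z);y=y-z*(y@z);y/=np.linalg.norm(y);return np.c_[np.cross(y,z),y,z]
az=np.arctan2(-.0573,.082); A=np.array([np.cos(az),np.sin(az),0]); KY=np.cross(U,A)
C=np.array([.4704,.233,0]); T=np.array([.5525,-.2606,0])
def grasp(th=40,h=.024,back=0):
    t=np.radians(th);z=-(np.cos(t)*U+np.sin(t)*A)
    return C+U*h+z*(.019-back), frame(z,KY)
E
python3 -c "
from h import *
print(grasp(back=.12)); rel(*grasp(back=.12))"
```

```text
(array([0.52361628, 0.1958135 , 0.10137049]), array([[-6.27927605e-01,  5.72791256e-01, -5.26893822e-01],
       [ 4.38783558e-01,  8.19701273e-01,  3.68183122e-01],
       [ 6.42787610e-01,  4.25240089e-17, -7.66044443e-01]]))
t 0.1 lin [-428.4 -190.5  103.8] turn [-0.095  0.694  0.259] pos [0.1832 0.5183 0.205 ] F [-0.7 -0.7 -0.6] w 0.0939 q [ 1.16  0.3   1.52 -0.    1.32 -0.07]
```

Call:
play_rows(moves=[{"claw":1,"linear":[-428,-190,104],"turn":[-0.095,0.694,0.259]},{"claw":1,"linear":[-428,-190,104],"turn":[-0.095,0.694,0.259]},{"claw":1,"linear":[-428,-190,104],"turn":[-0.095,0.694,0.259]},{"claw":1,"linear":[-428,-190,104],"turn":[-0.095,0.694,0.259]},{"claw":1,"linear":[-428,-190,104],"turn":[-0.095,0.694,0.259]},{"claw":1,"linear":[-428,-190,104],"turn":[-0.095,0.694,0.259]},{"claw":1,"linear":[-428,-190,104],"turn":[-0.095,0.694,0.259]},{"claw":1,"linear":[-428,-190,104],"turn":[-0.095,0.694,0.259]}], force=40)

```text
time_s: 1.1
ee_pos: [0.5246, 0.1944, 0.1]
eef_rot: [-3.14, -0.699, 2.529]
force: [-0.6, 0.9, 0.3]
grip_width: 0.0938
```

```bash
python3 -c "
from h import *
rel(*grasp(back=.12))
rel(*grasp(back=0))
o=get_obs();im=vision.camera('wrist')
c=[C+s*A*.05+t*KY*.025+U*.032 for s,t in ((1,1),(1,-1),(-1,-1),(-1,1))]
p=proj('wrist',c,o);print(p.round(0))
cv2.polylines(im,[p.round().astype(int)],True,(0,0,255),1)
cv2.imwrite('pics/w1.png',im)"
```

```text
t 1.1 lin [2.1 0.6 0. ] turn [ 0.    -0.001 -0.002] pos [0.5246 0.1944 0.1   ] F [-0.6  0.9  0.3] w 0.0938 q [ 0.09  0.74  1.27  0.43  1.69 -0.94]
t 1.1 lin [  2.    0.5 120. ] turn [ 0.    -0.001 -0.002] pos [0.5246 0.1944 0.1   ] F [-0.6  0.9  0.3] w 0.0938 q [ 0.09  0.74  1.27  0.43  1.69 -0.94]
[[356. 253.]
 [293. 253.]
 [297. 148.]
 [351. 148.]]
```

View pics/w1.png

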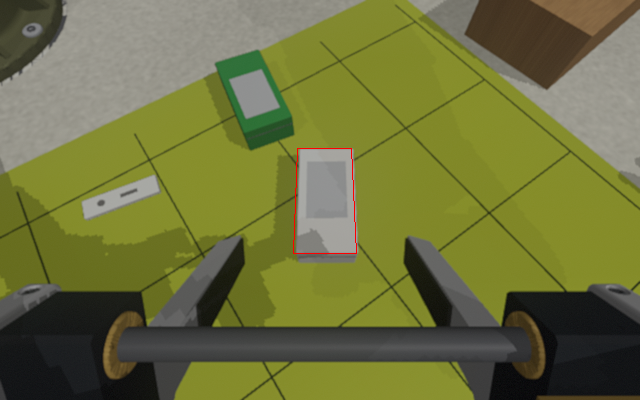

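The wrist view shows the kit's top at (293–356, 148–253), within about 1 px of the projection from the top camera, so the grasp is well aimed. Next I advance and close.

Call:
play_rows(moves=[{"claw":1,"linear":[2,0.5,50],"turn":[0,0,0]},{"claw":1,"linear":[2,0.5,90],"turn":[0,0,0]},{"claw":1,"linear":[2,0.5,110],"turn":[0,0,0]},{"claw":1,"linear":[2,0.5,120],"turn":[0,0,0]},{"claw":1,"linear":[2,0.5,120],"turn":[0,0,0]}])

```text
time_s: 1.78
ee_pos: [0.4627, 0.2369, 0.008]
eef_rot: [-3.139, -0.699, 2.526]
force: [0.4, -0.0, -0.7]
grip_width: 0.0942
```

```bash
python3 -c "
from h import *
rel(*grasp())"
```

```text
t 1.77 lin [3.7 1.2 1.2] turn [ 0.001 -0.001 -0.005] pos [0.4627 0.2369 0.008 ] F [ 0.4 -0.  -0.7] w 0.0942 q [ 0.16  0.77  1.47  0.47  1.45 -0.98]
```

Call:
play_rows(moves=[{"claw":1,"linear":[3.5,1,1],"turn":[0,0,0]},{"claw":0.3,"linear":[3.5,1,1],"turn":[0,0,0]},{"claw":0.3,"linear":[3.5,1,1],"turn":[0,0,0]},{"claw":0.3,"linear":[3.5,1,1],"turn":[0,0,0]},{"claw":0.3,"linear":[3.5,1,1],"turn":[0,0,0]},{"claw":0.3,"linear":[3.5,1,1],"turn":[0,0,0]}], force=40)

```text
time_s: 2.52
ee_pos: [0.4606, 0.2396, 0.0095]
eef_rot: [-3.139, -0.699, 2.526]
force: [0.5, -0.5, -0.3]
grip_width: 0.0498
```

```bash
cat >> h.py <<'E'
def place(h,off=(0,0),th=40,slip=0.,gx=0.,gz=.008):
    # box centre to T+off, bottom h above bench; tool back is th above horizontal
    rr=T/np.linalg.norm(T); t=np.radians(th)
    z=rr*np.cos(t)-U*np.sin(t); left=np.cross(U,rr)
    Rm=frame(z,left)
    # grasp pt in box: gx along a(up), gz along kit z (-rr)
    G=T+np.r_[off,0]+U*(h+.05+gx)-rr*gz
    return G+z*.019,Rm
E
python3 -c "
from h import *
rel(*grasp());P,Rm=place(.1);print(P,Rm.round(2));
o=get_obs();R0=R.from_euler('xyz',o['eef_rot']);print('lift 150:',(R0.inv().apply([0,0,150])).round(1)); print('A after',(R.from_matrix(Rm)*R0.inv()).apply(A).round(3))
rel(P,Rm)"
```

```text
t 2.52 lin [0.3 0.2 0.3] turn [ 0.001 -0.001 -0.005] pos [0.4606 0.2396 0.0095] F [ 0.5 -0.5 -0.3] w 0.0498 q [ 0.17  0.76  1.48  0.47  1.45 -0.98]
[ 0.55842846 -0.2633963   0.13778704] [[-0.58  0.43  0.69]
 [ 0.27  0.9  -0.33]
 [-0.77 -0.   -0.64]]
lift 150: [  96.5   -0.3 -114.8]
A after [0.001 0.004 1.   ]
t 2.52 lin [-201.1 -355.  -335.6] turn [-0.019 -1.568 -0.192] pos [0.4606 0.2396 0.0095] F [ 0.5 -0.5 -0.3] w 0.0498 q [ 0.17  0.76  1.48  0.47  1.45 -0.98]
```

Gripped at 49.8 mm width. Lifting.

Call:
play_rows(moves=[{"claw":0.3,"linear":[13,0,-15],"turn":[0,0,0]},{"claw":0.3,"linear":[39,0,-46],"turn":[0,0,0]},{"claw":0.3,"linear":[77,0,-92],"turn":[0,0,0]},{"claw":0.3,"linear":[116,0,-138],"turn":[0,0,0]},{"claw":0.3,"linear":[116,0,-138],"turn":[0,0,0]}])

```text
time_s: 3.15
ee_pos: [0.4621, 0.2402, 0.1949]
eef_rot: [3.136, -0.693, 2.531]
force: [0.4, -0.4, -3.4]
grip_width: 0.0497
```

```bash
python3 -c "
from h import *
rel(*place(.12))"
```

```text
t 3.15 lin [-306.7 -356.3 -208.1] turn [-0.013 -1.561 -0.192] pos [0.4621 0.2402 0.1949] F [ 0.4 -0.4 -3.4] w 0.0497 q [ 0.17  0.52  1.39  0.48  1.74 -0.83]
```

Call:
play_rows(moves=[{"claw":0.3,"linear":[-35,-40,-25],"turn":[-0.002,-0.16,-0.02]},{"claw":0.3,"linear":[-70,-80,-48],"turn":[-0.003,-0.33,-0.04]},{"claw":0.3,"linear":[-110,-125,-73],"turn":[-0.005,-0.5,-0.06]},{"claw":0.3,"linear":[-150,-170,-100],"turn":[-0.007,-0.67,-0.08]},{"claw":0.3,"linear":[-190,-220,-128],"turn":[-0.009,-0.84,-0.1]},{"claw":0.3,"linear":[-225,-265,-155],"turn":[-0.01,-1.0,-0.12]},{"claw":0.3,"linear":[-260,-305,-178],"turn":[-0.011,-1.17,-0.145]},{"claw":0.3,"linear":[-290,-340,-195],"turn":[-0.012,-1.33,-0.165]}])

```text
time_s: 4.15
ee_pos: [0.5499, -0.2397, 0.1585]
eef_rot: [3.12, 0.647, 2.667]
force: [1.8, 0.4, -1.7]
grip_width: 0.0493
```

```bash
python3 -c "
from h import *
rel(*place(.12))"
```

```text
t 4.15 lin [-14.2 -17.5  11.3] turn [-0.002 -0.225 -0.027] pos [ 0.5499 -0.2397  0.1585] F [ 1.8  0.4 -1.7] w 0.0493 q [-0.48  0.17  1.94  0.07  0.39 -1.65]
```

Call:
play_rows(moves=[{"claw":0.3,"linear":[-9,-10,6],"turn":[-0.001,-0.12,-0.015]},{"claw":0.3,"linear":[-14,-17.5,11],"turn":[-0.002,-0.225,-0.027]},{"claw":0.3,"linear":[-14,-17.5,11],"turn":[-0.002,-0.225,-0.027]},{"claw":0.3,"linear":[-14,-17.5,11],"turn":[-0.002,-0.225,-0.027]},{"claw":0.3,"linear":[-14,-17.5,11],"turn":[-0.002,-0.225,-0.027]}])

```text
time_s: 4.78
ee_pos: [0.5579, -0.2624, 0.1581]
eef_rot: [-3.141, 0.868, 2.701]
force: [0.2, 0.6, -1.8]
grip_width: 0.0496
```

```bash
python3 -c "
from h import *
rel(*place(.12));rel(*place(.006))
for n in ('side','top','wrist'):
    o=get_obs();im=vision.camera(n);
    rr=T/np.linalg.norm(T);l=np.cross(U,rr)
    c=[T+s*l*.025-rr*.016+U*z for s,z in ((1,.12),(-1,.12),(-1,.22),(1,.22))]
    p=proj(n,c,o);print(n,p.round(0).tolist());cv2.polylines(im,[p.round().astype(int)],True,(0,0,255),1)
    cv2.imwrite('pics/p_%s.png'%n,im if n!='side' else cv2.resize(im[100:320,280:520],None,fx=2.7,fy=2.7))
"
```

```text
t 4.78 lin [-0.3 -0.6  0.8] turn [-0.001 -0.004  0.   ] pos [ 0.5579 -0.2624  0.1581] F [ 0.2  0.6 -1.8] w 0.0496 q [-0.53  0.19  2.04  0.93  0.08 -2.55]
t 4.78 lin [86.7 -0.6 74.5] turn [-0.001 -0.004  0.   ] pos [ 0.5579 -0.2624  0.1581] F [ 0.2  0.6 -1.8] w 0.0496 q [-0.53  0.19  2.04  0.93  0.08 -2.55]
side [[395.0, 216.0], [410.0, 232.0], [417.0, 187.0], [400.0, 172.0]]
top [[428.0, 190.0], [450.0, 201.0], [464.0, 196.0], [439.0, 184.0]]
wrist [[366.0, 174.0], [279.0, 174.0], [265.0, 369.0], [377.0, 370.0]]
```

View pics/p_side.png

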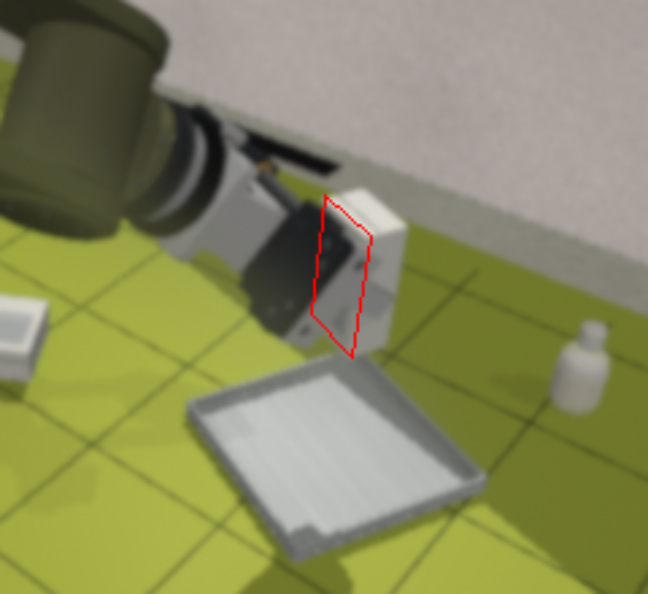

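View pics/p_wrist.png

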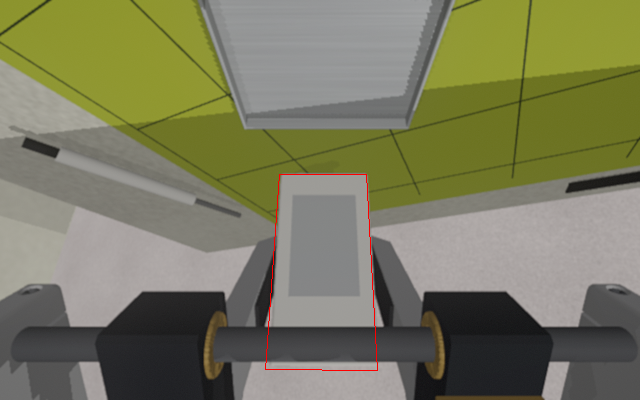

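View pics/p_top.png

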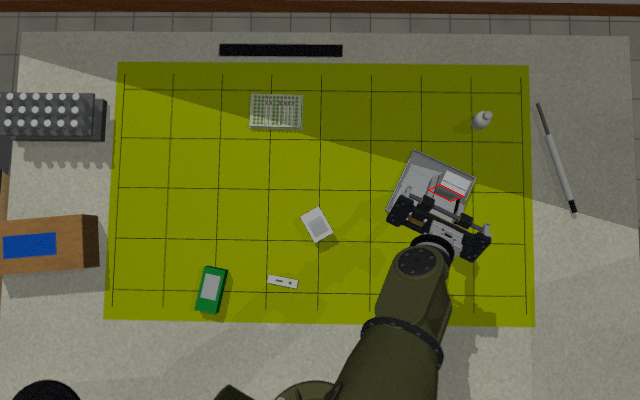

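The box is held upright with no visible slip: the wrist view outline at (265–377, 174–370) fits. But q5 is about 0.08 and q6 is at its limit, so lowering straight down in this heading is unsafe. I'll fit a small kinematic model from the logged states and choose a different heading for the placing.

```bash
cat > kin.py <<'E'
from h import *
from scipy.optimize import least_squares
D=[([1.1644,.3005,1.5216,0,1.3207,-.0666],[.1832,.5183,.2049],[-3.1404,0,2.8018]),
([.09,.74,1.27,.43,1.69,-.94],[.5246,.1944,.1],[-3.14,-.699,2.529]),
([.16,.77,1.47,.47,1.45,-.98],[.4627,.2369,.008],[-3.139,-.699,2.526]),
([.17,.76,1.48,.47,1.45,-.98],[.4606,.2396,.0095],[-3.139,-.699,2.526]),
([.17,.52,1.39,.48,1.74,-.83],[.4621,.2402,.1949],[3.136,-.693,2.531]),
([-.48,.17,1.94,.07,.39,-1.65],[.5499,-.2397,.1585],[3.12,.647,2.667]),
([-.53,.19,2.04,.93,.08,-2.55],[.5579,-.2624,.1581],[-3.141,.868,2.701])]
rz=lambda a:R.from_euler('z',a);ry=lambda a:R.from_euler('y',a)
S4=-1;S6=1
def fk(q,p):
    r0,z0,L1,e,L2,Lt=p
    B=rz(q[0]);U1=B*ry(q[1]);F=B*ry(q[1]+q[2])
    W=B.apply([r0,0,z0])+U1.apply([0,0,L1])+F.apply([e,0,L2])
    Rt=F*rz(S4*q[3])*ry(q[4])
    P=W+Rt.apply([0,0,Lt])
    return P,(Rt*rz(S6*q[5]+OFF))
OFF=np.pi/2
E
python3 - <<'E'
import kin
from kin import *
for s4 in(1,-1):
  for s6 in(1,-1):
    for off in (np.pi/2,-np.pi/2):
      kin.S4,kin.S6,kin.OFF=s4,s6,off
      print(s4,s6,round(off,2),[round((fk(q,[0]*6)[1].inv()*R.from_euler('xyz',e)).magnitude(),3) for q,_,e in D])
E
```

```text
1 1 1.57 [0.0, 0.002, 0.009, 0.006, 0.002, 0.011, 0.008]
1 1 -1.57 [3.142, 3.14, 3.137, 3.139, 3.141, 3.132, 3.134]
1 -1 1.57 [0.133, 1.881, 1.965, 1.957, 1.661, 2.993, 1.176]
1 -1 -1.57 [3.008, 1.26, 1.177, 1.184, 1.481, 0.148, 1.966]
-1 1 1.57 [0.0, 0.861, 0.938, 0.944, 0.958, 0.149, 1.853]
-1 1 -1.57 [3.142, 3.041, 3.04, 3.032, 2.985, 3.002, 1.298]
-1 -1 1.57 [0.133, 2.105, 2.003, 1.997, 1.998, 3.123, 3.033]
-1 -1 -1.57 [3.008, 1.404, 1.555, 1.565, 1.57, 0.055, 0.171]
```

```bash
sed -i 's/^S4=-1/S4=1/' kin.py
cat >> kin.py <<'E'
f=least_squares(lambda p:np.concatenate([fk(q,p)[0]-x for q,x,_ in D]+[1e-3*(np.array(p)-[0,.3,.35,0,.35,.25])]),[0,.3,.35,0,.35,.25])
PR=f.x
LO=np.array([-3.03,-.79,.23,-1.04,0,-2.55]);HI=np.array([3.03,2.21,2.52,4.18,3.07,2.55])
def ik(P,Rm,q0):
    Rm=R.from_matrix(Rm)
    def e(q):
        x,r=fk(q,PR);return np.r_[(x-P)*5,(r.inv()*Rm).as_rotvec()]
    s=least_squares(e,np.clip(q0,LO+.01,HI-.01),bounds=(LO,HI));return s.x,np.abs(s.fun).max()
def place2(h,phi,th=40,gz=.008,rad=True):
    # phi: azimuth offset of tool horizontal direction from radial
    d=rz(phi).apply(T/np.linalg.norm(T));t=np.radians(th)
    z=d*np.cos(t)-U*np.sin(t)
    return T+U*(h+.05)-d*gz+z*.019,frame(z,np.cross(U,d))
E
python3 - <<'E'
from kin import *
print(PR.round(3),np.abs(f.fun).max().round(4))
rng=np.random.default_rng(0)
for ph in range(-150,181,15):
    out=[]
    for h in (.005,.12):
        sols=[]
        for k in range(12):
            q,e=ik(*place2(h,np.radians(ph)),rng.uniform(LO,HI) if k else [-.4,.5,1.6,0,.8,-1.5])
            if e<1e-3:
                m=np.minimum(q-LO,HI-q).min()
                if not any(np.allclose(q,s[1],atol=.05) for s in sols): sols.append((round(m,2),q))
        sols.sort(key=lambda s:-s[0]);out.append([(s[0],s[1].round(2).tolist()) for s in sols[:2]])
    print(ph,out)
E
```

```text
[-0.043  0.241  0.524  0.094  0.478  0.328] 0.0355
-150 [[(np.float64(0.63), [-0.29, 1.05, 0.86, -0.32, 2.05, 1.17])], [(np.float64(0.59), [-0.29, 0.94, 0.82, -0.35, 2.19, 1.11])]]
-135 [[(np.float64(0.58), [-0.22, 1.0, 0.97, -0.46, 1.93, 1.01])], [(np.float64(0.55), [-0.22, 0.88, 0.93, -0.49, 2.06, 0.94])]]
-120 [[(np.float64(0.47), [-0.16, 0.94, 1.1, -0.57, 1.78, 0.89])], [(np.float64(0.44), [-0.16, 0.81, 1.07, -0.6, 1.91, 0.8])]]
-105 [[(np.float64(0.35), [-0.1, 0.86, 1.26, -0.69, 1.6, 0.79])], [(np.float64(0.34), [-0.1, 0.73, 1.22, -0.7, 1.73, 0.68])]]
-90 [[(np.float64(0.24), [-0.06, 0.79, 1.42, -0.8, 1.42, 0.71])], [(np.float64(0.25), [-0.06, 0.64, 1.39, -0.79, 1.55, 0.58])]]
-75 [[(np.float64(0.1), [-0.03, 0.71, 1.58, -0.94, 1.22, 0.66])], [(np.float64(0.15), [-0.03, 0.55, 1.55, -0.89, 1.34, 0.5])]]
-60 [[], [(np.float64(0.04), [-0.03, 0.46, 1.71, -1.0, 1.13, 0.42])]]
-45 [[], []]
-30 [[], []]
-15 [[(np.float64(0.11), [-0.27, 0.48, 2.09, 4.07, 0.41, 0.97])], []]
0 [[(np.float64(0.32), [-0.44, 0.47, 2.12, 3.14, 0.32, 1.57])], [(np.float64(0.02), [-0.44, 0.21, 2.08, 3.14, 0.02, 
[... 468 characters left out ...]
1.6, 2.35])], [(np.float64(0.09), [-0.78, 0.73, 1.22, 0.7, 1.73, 2.46])]]
120 [[(np.float64(0.3), [-0.72, 0.94, 1.1, 0.57, 1.78, 2.25])], [(np.float64(0.2), [-0.72, 0.81, 1.07, 0.6, 1.91, 2.35])]]
135 [[(np.float64(0.42), [-0.66, 1.0, 0.97, 0.46, 1.93, 2.13])], [(np.float64(0.35), [-0.66, 0.88, 0.93, 0.49, 2.06, 2.2])]]
150 [[(np.float64(0.58), [-0.59, 1.05, 0.86, 0.32, 2.05, 1.97])], [(np.float64(0.52), [-0.59, 0.94, 0.82, 0.35, 2.19, 2.03])]]
165 [[(np.float64(0.55), [-0.52, 1.09, 0.78, 0.17, 2.13, 1.78])], [(np.float64(0.52), [-0.52, 0.98, 0.75, 0.19, 2.27, 1.81])]]
180 [[(np.float64(0.53), [-0.44, 1.1, 0.76, -0.0, 2.16, 1.57])], [(np.float64(0.49), [-0.44, 0.99, 0.72, -0.0, 2.3, 1.57])]]
```

```bash
sed -i 's/r0,z0,L1,e,L2,Lt=p/r0,z0,L1,e,L2,Lt,dy,ex=p/; s/B.apply(\[r0,0,z0\])/B.apply([r0,dy,z0])/; s/Rt.apply(\[0,0,Lt\])/Rt.apply([ex,0,Lt])/; s/\.35,\.25\]/.35,.25,0,0]/g' kin.py
python3 - <<'E'
from kin import *
print(PR.round(3),np.abs(f.fun).max().round(4))
rng=np.random.default_rng(0)
for ph in range(-180,180,30):
    out=[]
    for h in (.005,.12):
        sols=[]
        for k in range(12):
            q,e=ik(*place2(h,np.radians(ph)),rng.uniform(LO,HI) if k else [-.4,.5,1.6,0,.8,-1.5])
            if e<1e-3:
                m=np.minimum(q-LO,HI-q).min()
                if not any(np.allclose(q,s[1],atol=.05) for s in sols): sols.append((round(m,2),q))
        sols.sort(key=lambda s:-s[0]);out.append([(float(s[0]),s[1].round(2).tolist()) for s in sols[:2]])
    print(ph,out)
E
```

```text
[-0.003  0.225  0.431  0.046  0.451  0.275  0.035  0.001] 0.0022
-180 [[(0.45, [-0.48, 1.18, 0.68, -0.04, 2.16, 1.52])], [(0.41, [-0.48, 1.06, 0.64, -0.04, 2.32, 1.51])]]
-150 [[(0.56, [-0.36, 1.12, 0.79, -0.37, 2.02, 1.11])], [(0.53, [-0.36, 1.0, 0.76, -0.41, 2.17, 1.04])]]
-120 [[(0.42, [-0.25, 0.98, 1.07, -0.62, 1.73, 0.83])], [(0.39, [-0.25, 0.84, 1.03, -0.65, 1.86, 0.72])]]
-90 [[(0.18, [-0.17, 0.81, 1.4, -0.86, 1.35, 0.65])], [(0.2, [-0.17, 0.65, 1.37, -0.84, 1.48, 0.51])]]
-60 [[], [(0.01, [-0.17, 0.44, 1.69, -1.03, 1.04, 0.32])]]
-30 [[], []]
0 [[(0.27, [-0.53, 0.45, 2.08, 2.89, 0.27, 1.76])], []]
30 [[(0.05, [-0.75, 0.5, 1.98, 1.59, 0.6, 2.5])], []]
60 [[(0.02, [-0.84, 0.64, 1.72, 1.1, 1.02, 2.53])], []]
90 [[(0.12, [-0.82, 0.81, 1.4, 0.81, 1.42, 2.43])], []]
120 [[(0.31, [-0.73, 0.98, 1.07, 0.57, 1.77, 2.24])], [(0.21, [-0.73, 0.84, 1.03, 0.59, 1.92, 2.34])]]
150 [[(0.56, [-0.61, 1.12, 0.79, 0.3, 2.05, 1.94])], [(0.53, [-0.61, 1.0, 0.76, 0.33, 2.21, 2.0])]]
```

```bash
cat >> kin.py <<'E'
def wp(zc,ph,th,gz=.008):
    d=rz(np.radians(ph)).apply(T/np.linalg.norm(T));t=np.radians(th)
    z=d*np.cos(t)-U*np.sin(t); P=T+U*zc+z*.019
    return P,frame(z,np.cross(U,d))
E
python3 - <<'E'
from kin import *
q=get_obs()['qpos'];print(q.round(3))
for ph,th in [(0,45),(0,50),(0,60),(0,70),(0,80),(-20,85),(-40,85),(-60,85),(-80,85),(-110,85),(-110,75),(-110,65),(-110,55),(-110,45),(-110,40)]:
    q,e=ik(*wp(.22,ph,th),q);print(ph,th,q.round(2),round(e,4))
rel(*wp(.22,0,85))
E
```

```text
[-0.528  0.186  2.038  0.925  0.082 -2.555]
0 45 [-0.52  0.13  1.93  0.19  0.31 -1.81] 0.0
0 50 [-0.52  0.14  1.87  0.12  0.43 -1.74] 0.0
0 60 [-0.51  0.19  1.75  0.06  0.68 -1.68] 0.0
0 70 [-0.51  0.26  1.62  0.03  0.91 -1.65] 0.0
0 80 [-0.5   0.34  1.48  0.01  1.14 -1.64] 0.0
-20 85 [-0.49  0.39  1.41 -0.03  1.26 -1.26] 0.0
-40 85 [-0.48  0.4   1.4  -0.06  1.27 -0.89] 0.0
-60 85 [-0.47  0.41  1.38 -0.08  1.3  -0.53] 0.0
-80 85 [-0.46  0.43  1.36 -0.09  1.34 -0.18] 0.0
-110 85 [-0.46  0.46  1.32 -0.08  1.39  0.34] 0.0
-110 75 [-0.4   0.5   1.27 -0.24  1.47  0.43] 0.0
-110 65 [-0.34  0.56  1.23 -0.39  1.56  0.49] 0.0
-110 55 [-0.29  0.62  1.18 -0.53  1.65  0.54] 0.0
-110 45 [-0.24  0.68  1.14 -0.66  1.75  0.57] 0.0
-110 40 [-0.23  0.72  1.12 -0.73  1.79  0.58] 0.0
t 4.92 lin [-29.1  -1.  -30.7] turn [-0.002  0.782  0.004] pos [ 0.5586 -0.2625  0.159 ] F [-0.5 -0.7 -1. ] w 0.0498 q [-0.53  0.19  2.04  0.92  0.08 -2.55]
```

Holding the tool to the right of the radial direction (phi about −110°) is well inside all joint ranges. I'll steepen, yaw, then tilt back.

Call:
play_rows(moves=[{"claw":0.3,"linear":[-6,0,-6],"turn":[0,0.1,0]},{"claw":0.3,"linear":[-12,-1,-12],"turn":[0,0.22,0]},{"claw":0.3,"linear":[-17,-1,-18],"turn":[0,0.36,0]},{"claw":0.3,"linear":[-22,-1,-23],"turn":[0,0.5,0]},{"claw":0.3,"linear":[-26,-1,-27],"turn":[-0.002,0.64,0.004]},{"claw":0.3,"linear":[-29,-1,-31],"turn":[-0.002,0.782,0.004]},{"claw":0.3,"linear":[-29,-1,-31],"turn":[-0.002,0.782,0.004]}])

```text
time_s: 5.8
ee_pos: [0.5544, -0.262, 0.201]
eef_rot: [-3.139, 0.088, 2.703]
force: [0.4, 0.4, -2.4]
grip_width: 0.0494
```

```bash
python3 -c "
from kin import *
rel(*wp(.22,-35,85));rel(*wp(.22,-75,85))"
```

```text
t 5.8 lin [ 0.9 -0.5 -0.2] turn [0.051 0.001 0.611] pos [ 0.5544 -0.262   0.201 ] F [ 0.4  0.4 -2.4] w 0.0494 q [-0.5   0.39  1.41  0.    1.25 -1.64]
t 5.8 lin [ 1.9 -1.2 -0.3] turn [0.112 0.002 1.306] pos [ 0.5544 -0.262   0.201 ] F [ 0.4  0.4 -2.4] w 0.0494 q [-0.5   0.39  1.41  0.    1.25 -1.64]
```

Call:
play_rows(moves=[{"claw":0.3,"linear":[0,0,0],"turn":[0.014,0,0.16]},{"claw":0.3,"linear":[0,0,0],"turn":[0.028,0,0.33]},{"claw":0.3,"linear":[1,0,0],"turn":[0.042,0,0.49]},{"claw":0.3,"linear":[1,-1,0],"turn":[0.056,0,0.65]},{"claw":0.3,"linear":[1,-1,0],"turn":[0.07,0.001,0.82]},{"claw":0.3,"linear":[2,-1,0],"turn":[0.084,0.001,0.98]},{"claw":0.3,"linear":[2,-1,0],"turn":[0.098,0.002,1.14]},{"claw":0.3,"linear":[2,-1,0],"turn":[0.112,0.002,1.306]}])

```text
time_s: 6.8
ee_pos: [0.5518, -0.2622, 0.2005]
eef_rot: [3.139, 0.089, 1.388]
force: [-0.4, 0.1, -0.9]
grip_width: 0.0496
```

```bash
python3 -c "
from kin import *
rel(*wp(.22,-110,85));rel(*wp(.22,-110,60))"
```

```text
t 6.8 lin [ 0.3 -0.5 -0.6] turn [0.056 0.001 0.605] pos [ 0.5518 -0.2622  0.2005] F [-0.4  0.1 -0.9] w 0.0496 q [-0.47  0.43  1.36 -0.09  1.33 -0.26]
t 6.8 lin [-6.4 -5.  -2.5] turn [ 0.187 -0.421  0.583] pos [ 0.5518 -0.2622  0.2005] F [-0.4  0.1 -0.9] w 0.0496 q [-0.47  0.43  1.36 -0.09  1.33 -0.26]
```

Call:
play_rows(moves=[{"claw":0.3,"linear":[0,0,0],"turn":[0.016,0,0.17]},{"claw":0.3,"linear":[0,0,0],"turn":[0.032,0,0.34]},{"claw":0.3,"linear":[0,0,0],"turn":[0.05,0,0.5]},{"claw":0.3,"linear":[-1,-1,-1],"turn":[0.08,-0.08,0.6]},{"claw":0.3,"linear":[-3,-3,-1],"turn":[0.12,-0.24,0.6]},{"claw":0.3,"linear":[-6,-5,-2.5],"turn":[0.187,-0.4,0.583]},{"claw":0.3,"linear":[-6,-5,-2.5],"turn":[0.187,-0.421,0.583]}])

```text
time_s: 7.68
ee_pos: [0.5462, -0.2659, 0.2019]
eef_rot: [-3.141, 0.524, 0.786]
force: [0.3, 0.5, -2.0]
grip_width: 0.0504
```

```bash
python3 -c "
from kin import *
rel(*wp(.22,-110,40));rel(*place2(.12,np.radians(-110)))"
```

```text
t 7.67 lin [-8.5  0.6 -2. ] turn [ 0.002 -0.349  0.004] pos [ 0.5462 -0.2659  0.2019] F [ 0.3  0.5 -2. ] w 0.0504 q [-0.31  0.59  1.2  -0.46  1.6   0.52]
t 7.67 lin [23.5  0.7 37.3] turn [ 0.002 -0.349  0.004] pos [ 0.5462 -0.2659  0.2019] F [ 0.3  0.5 -2. ] w 0.0504 q [-0.31  0.59  1.2  -0.46  1.6   0.52]
```

Call:
play_rows(moves=[{"claw":0.3,"linear":[0,0,0],"turn":[0,-0.15,0]},{"claw":0.3,"linear":[8,0,12],"turn":[0.001,-0.28,0.002]},{"claw":0.3,"linear":[18,0.5,28],"turn":[0.002,-0.349,0.004]},{"claw":0.3,"linear":[23.5,0.7,37],"turn":[0.002,-0.349,0.004]},{"claw":0.3,"linear":[23.5,0.7,37],"turn":[0.002,-0.349,0.004]},{"claw":0.3,"linear":[23.5,0.7,37],"turn":[0.002,-0.349,0.004]}])

```text
time_s: 8.43
ee_pos: [0.5481, -0.2657, 0.1596]
eef_rot: [3.138, 0.87, 0.777]
force: [-0.0, -0.6, -1.6]
grip_width: 0.0498
```

```bash
python3 -c "
from kin import *
ph=np.radians(-110)
rel(*place2(.12,ph));rel(*place2(.015,ph))
for n in ('side','top','wrist'):
    o=get_obs();im=vision.camera(n);
    d=rz(ph).apply(T/np.linalg.norm(T));l=np.cross(U,d)
    for s in (-1,1):
      c=[T+u*l*.025+s*d*.016+U*z for u,z in ((1,.12),(-1,.12),(-1,.22),(1,.22))]
      p=proj(n,c,o);cv2.polylines(im,[p.round().astype(int)],True,(0,0,255) if s<0 else (255,0,0),1)
    cv2.imwrite('pics/r_%s.png'%n,im if n=='wrist' else cv2.resize(im[100:320,280:520],None,fx=2.7,fy=2.7))
"
```

```text
t 8.43 lin [ 1.4 -0.5  1.1] turn [ 0.001 -0.003 -0.002] pos [ 0.5481 -0.2657  0.1596] F [-0.  -0.6 -1.6] w 0.0498 q [-0.22  0.78  1.14 -0.71  1.74  0.64]
t 8.43 lin [81.7 -0.8 68.8] turn [ 0.001 -0.003 -0.002] pos [ 0.5481 -0.2657  0.1596] F [-0.  -0.6 -1.6] w 0.0498 q [-0.22  0.78  1.14 -0.71  1.74  0.64]
```

View pics/r_side.png

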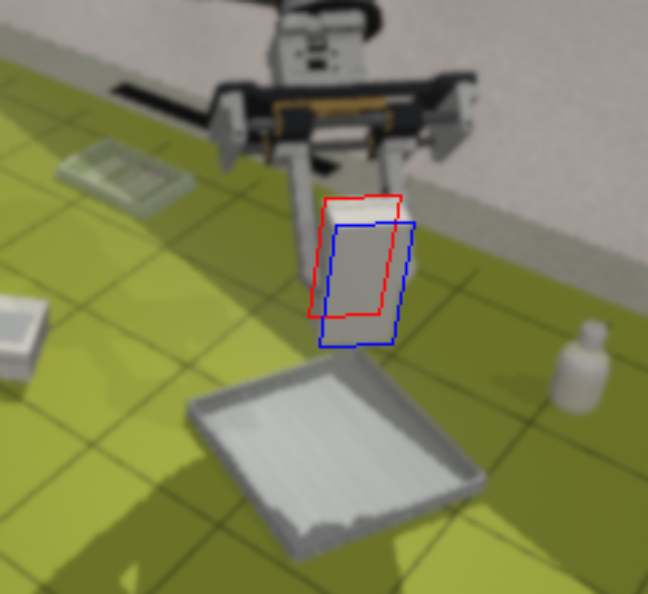

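View pics/r_wrist.png

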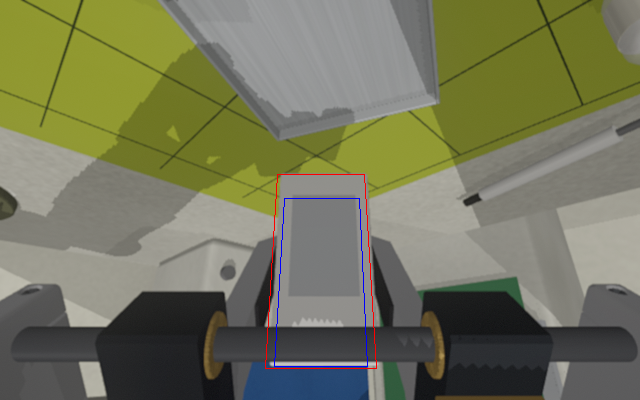

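View pics/r_top.png

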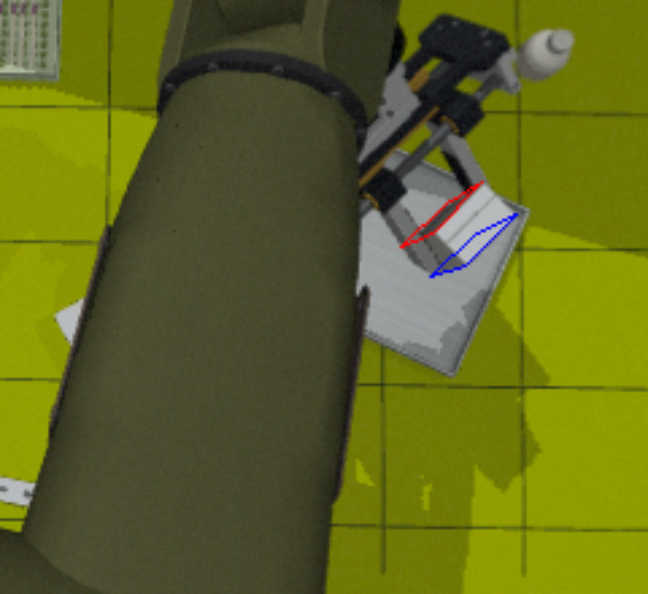

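```bash
python3 -c "
from kin import *
# bottle: side base approx (494,250), cap top (499,221); top view cap (487,114), base (479,125)
print(cast('side',[[494,248]],0),cast('top',[[479,126]],0.0),cast('top',[[487,115]],.07),cast('top',[[482,119]],.035))
print(proj('side',[[.725,-.375,.0],[.725,-.375,.07]]))
for phd in (-110,-125,-140,-150):
  P,Rm=place2(.003,np.radians(phd));
  for zz in (-.097,-.2):
   print(phd,[ (P+Rm@np.array([x,y,zz])).round(3).tolist() for x in(-.037,.037) for y in(-.0885,.0885)])
  print('cam',(P+Rm@np.array([.077,0,-.179])).round(3))
"
```

```text
[[ 0.72841976 -0.37665208  0.        ]] [[ 0.7169961  -0.37996418  0.        ]] [[ 0.72416827 -0.37493899  0.07      ]] [[ 0.7245151  -0.37552396  0.035     ]]
[[492.57584779 248.4845542 ]
 [500.65488754 223.20969479]]
-110 [[0.521, -0.167, 0.131], [0.646, -0.293, 0.131], [0.555, -0.133, 0.075], [0.68, -0.259, 0.075]]
-110 [[0.577, -0.111, 0.198], [0.702, -0.237, 0.198], [0.611, -0.078, 0.141], [0.736, -0.203, 0.141]]
cam [ 0.68  -0.134  0.097]
-125 [[0.547, -0.162, 0.131], [0.635, -0.316, 0.131], [0.588, -0.138, 0.075], [0.676, -0.292, 0.075]]
-125 [[0.615, -0.123, 0.198], [0.703, -0.276, 0.198], [0.657, -0.099, 0.141], [0.744, -0.253, 0.141]]
cam [ 0.709 -0.171  0.097]
-140 [[0.572, -0.164, 0.131], [0.618, -0.335, 0.131], [0.618, -0.152, 0.075], [0.664, -0.323, 0.075]]
-140 [[0.649, -0.144, 0.198], [0.694, -0.315, 0.198], [0.695, -0.132, 0.141], [0.74, -0.303, 0.141]]
cam [ 0.727 -0.215  0.097]
-150 [[0.589, -0.169, 0.131], [0.604, -0.345, 0.131], [0.636, -0.165, 0.075], [0.651, -0.341, 0.075]]
-150 [[0.668, -0.162, 0.198], [0.682, -0.339, 0.198], [0.715, -0.158, 0.141], [0.73, -0.335, 0.141]]
cam [ 0.732 -0.246  0.097]
```

The box is upright over the tray, matching the projected outlines, and the bottle at (0.725, −0.375) clears the gripper by about 12 cm. Lowering now.

Call:
play_rows(moves=[{"claw":0.3,"linear":[15,0,13],"turn":[0,0,0]},{"claw":0.3,"linear":[38,0,32],"turn":[0,-0.002,0]},{"claw":0.3,"linear":[60,-0.5,51],"turn":[0.001,-0.003,-0.002]},{"claw":0.3,"linear":[75,-0.8,63],"turn":[0.001,-0.003,-0.002]},{"claw":0.3,"linear":[81.5,-0.8,68.5],"turn":[0.001,-0.003,-0.002]},{"claw":0.3,"linear":[81.5,-0.8,68.5],"turn":[0.001,-0.003,-0.002]},{"claw":0.3,"linear":[81.5,-0.8,68.5],"turn":[0.001,-0.003,-0.002]}])

```text
time_s: 9.45
ee_pos: [0.5482, -0.265, 0.0535]
eef_rot: [3.14, 0.873, 0.78]
force: [0.5, -0.2, -1.4]
grip_width: 0.05
```

```bash
python3 -c "
from kin import *
ph=np.radians(-110)
rel(*place2(.015,ph));rel(*place2(.003,ph))
im=vision.camera('side');cv2.imwrite('pics/s_side.png',cv2.resize(im[140:320,320:500],None,fx=3.3,fy=3.3,interpolation=2))
"
```

```text
t 9.45 lin [ 0.3 -0.1  0.8] turn [ 0.001  0.001 -0.001] pos [ 0.5482 -0.265   0.0535] F [ 0.5 -0.2 -1.4] w 0.05 q [-0.22  0.91  1.17 -0.7   1.62  0.75]
t 9.45 lin [ 9.5 -0.1  8.5] turn [ 0.001  0.001 -0.001] pos [ 0.5482 -0.265   0.0535] F [ 0.5 -0.2 -1.4] w 0.05 q [-0.22  0.91  1.17 -0.7   1.62  0.75]
```

View pics/s_side.png

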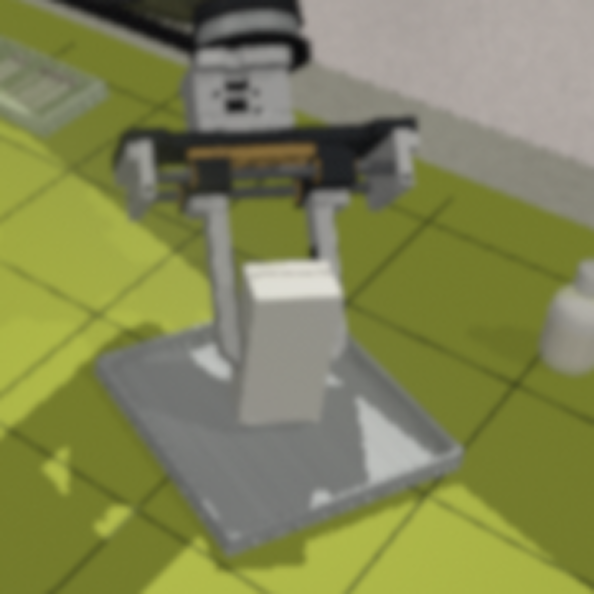

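The side view shows the box upright about 12 mm above the tray floor, roughly centred. Next I lower it in small steps, watching the force.

Call:
play_rows(moves=[{"claw":0.3,"linear":[3,0,2.5],"turn":[0,0,0]},{"claw":0.3,"linear":[6,0,5],"turn":[0,0,0]},{"claw":0.3,"linear":[7.5,0,6.5],"turn":[0,0,0]},{"claw":0.3,"linear":[7.5,0,6.5],"turn":[0,0,0]}])

```text
time_s: 10.0
ee_pos: [0.548, -0.2651, 0.0434]
eef_rot: [3.14, 0.874, 0.78]
force: [-0.4, 0.5, -0.9]
grip_width: 0.05
```

```bash
python3 -c "
from kin import *
ph=np.radians(-110)
rel(*place2(.003,ph))"
```

```text
t 10.0 lin [ 1.9 -0.   1.8] turn [ 0.001  0.001 -0.   ] pos [ 0.548  -0.2651  0.0434] F [-0.4  0.5 -0.9] w 0.05 q [-0.22  0.92  1.18 -0.7   1.6   0.75]
```

Call:
play_rows(moves=[{"claw":0.3,"linear":[0.8,0,0.6],"turn":[0,0,0]},{"claw":0.3,"linear":[1.5,0,1.3],"turn":[0,0,0]},{"claw":0.3,"linear":[1.5,0,1.3],"turn":[0,0,0]}])

```text
time_s: 10.38
ee_pos: [0.5481, -0.2651, 0.0429]
eef_rot: [3.139, 0.874, 0.778]
force: [-2.5, 3.6, 8.7]
grip_width: 0.0498
```

```bash
python3 -c "
from kin import *
rel(*place2(.003,np.radians(-110)))"
```

```text
t 10.38 lin [ 1.4 -0.1  1.5] turn [ 0.001  0.002 -0.002] pos [ 0.5481 -0.2651  0.0429] F [-2.5  3.6  8.7] w 0.0498 q [-0.22  0.92  1.17 -0.7   1.6   0.76]
```

Contact at 9 N. Relax the grip, then open slowly.

Call:
play_rows(moves=[{"claw":0.5,"linear":[0,0,0],"turn":[0,0,0]},{"claw":0.5,"linear":[0,0,0],"turn":[0,0,0]},{"claw":0.6,"linear":[0,0,0],"turn":[0,0,0]},{"claw":0.75,"linear":[0,0,0],"turn":[0,0,0]},{"claw":1,"linear":[0,0,0],"turn":[0,0,0]},{"claw":1,"linear":[0,0,0],"turn":[0,0,0]},{"claw":1,"linear":[0,0,0],"turn":[0,0,0]}], force=5)

```text
time_s: 11.25
ee_pos: [0.5481, -0.2651, 0.0429]
eef_rot: [3.139, 0.874, 0.778]
force: [-0.4, -0.5, -0.2]
grip_width: 0.0918
```

```bash
python3 -c "
from kin import *
rel(*place2(.003,np.radians(-110)))
o=get_obs();im=vision.camera('side');w=vision.camera('wrist');cv2.imwrite('pics/t_side.png',cv2.resize(im[140:320,320:500],None,fx=3.3,fy=3.3,interpolation=2));cv2.imwrite('pics/t_w.png',w)
"
```

```text
t 11.25 lin [ 1.4 -0.1  1.6] turn [ 0.001  0.002 -0.002] pos [ 0.5481 -0.2651  0.0429] F [-0.4 -0.5 -0.2] w 0.0918 q [-0.22  0.92  1.17 -0.7   1.6   0.76]
```

View pics/t_side.png

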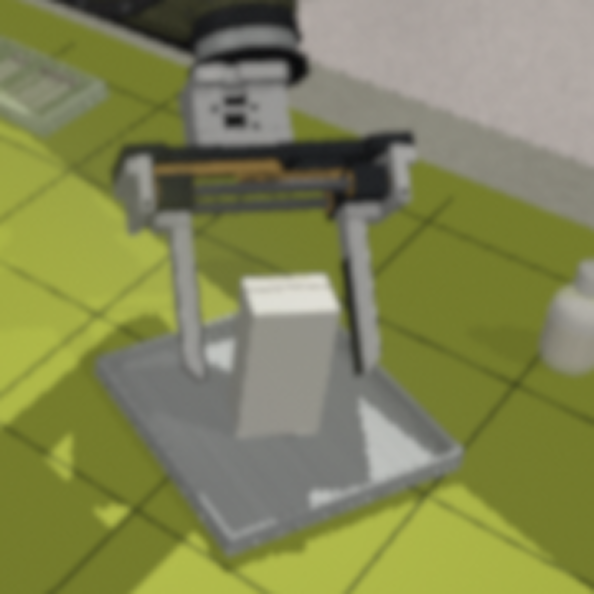

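View pics/t_w.png

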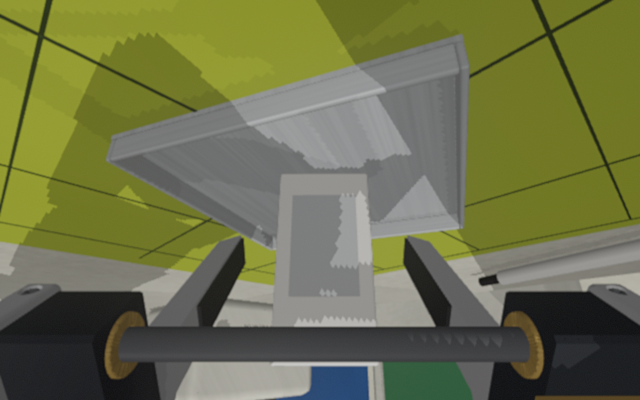

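Released. Both views show the box standing alone between the open fingers, so I back off along the tool axis.

Call:
play_rows(moves=[{"claw":1,"linear":[0,0,-15],"turn":[0,0,0]},{"claw":1,"linear":[0,0,-40],"turn":[0,0,0]},{"claw":1,"linear":[0,0,-70],"turn":[0,0,0]},{"claw":1,"linear":[0,0,-100],"turn":[0,0,0]},{"claw":1,"linear":[0,0,-130],"turn":[0,0,0]},{"claw":1,"linear":[0,0,-150],"turn":[0,0,0]},{"claw":1,"linear":[0,0,-150],"turn":[0,0,0]},{"claw":1,"linear":[0,0,-150],"turn":[0,0,0]}])

```text
time_s: 12.35
ee_pos: [0.6294, -0.1841, 0.1385]
eef_rot: [3.14, 0.875, 0.779]
force: [-0.1, 0.6, -0.3]
grip_width: 0.0934
```

```bash
python3 -c "
from kin import *
ph=np.radians(-110)
o=get_obs();print(o['ee_pos'],o['qpos'].round(2),o['force'].round(1))
d=rz(ph).apply(T/np.linalg.norm(T));l=np.cross(U,d)
for n in ('side','top','wrist'):
    o=get_obs();im=vision.camera(n)
    for s in (-1,1):
      c=[T+u*l*.025+s*d*.016+U*z for u,z in ((1,.003),(-1,.003),(-1,.103),(1,.103))]
      p=proj(n,c,o);cv2.polylines(im,[p.round().astype(int)],True,(0,0,255) if s<0 else (255,0,0),1)
    cv2.imwrite('pics/u_%s.png'%n,im if n!='side' else cv2.resize(im[140:320,250:500],None,fx=3,fy=3,interpolation=2))
"
```

```text
[ 0.62937041 -0.18413853  0.13854143] [-0.1   0.98  0.83 -0.67  1.9   0.66] [-0.1  0.6 -0.3]
```

View pics/u_side.png

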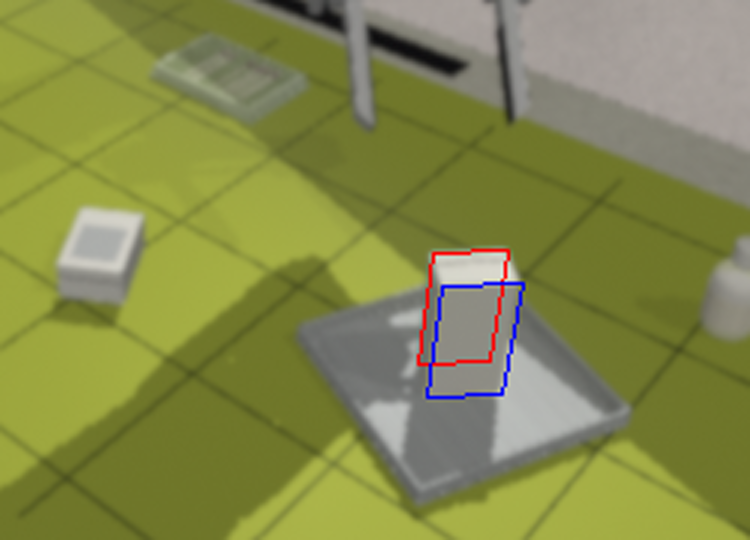

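View pics/u_top.png

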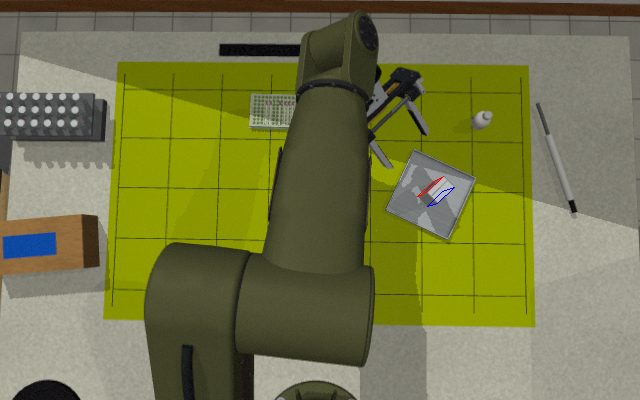

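View pics/u_wrist.png

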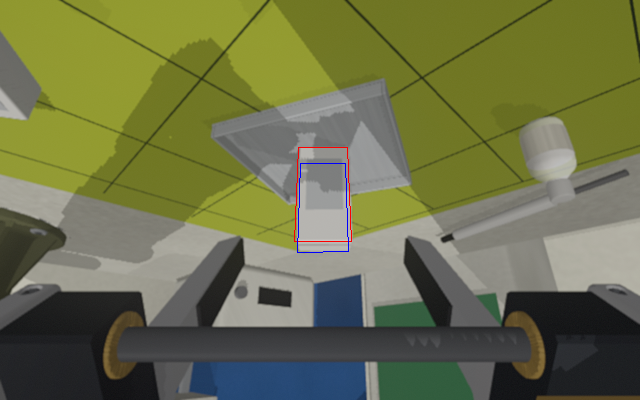

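The side view shows the box upright, its outline on the predicted corners (418–524, 250–398 in the crop). It stands in the middle of the tray in the top view too. The short box and plate look unmoved, and the arm is clear.

```bash
python3 -c "
from station import hand_in
print(hand_in())"
```

```text
the job is handed in; nothing more can be done
None
```

The longer white box is standing on one short end in the middle of the square tray. The gripper has let go and backed 15 cm away. I handed the job in at about 12.5 s, well under the 45 s limit.

- **Which box:** it measured 100 × 50 mm in the top view. The other white box measured 69 × 49 mm and the third look-alike was green, so I left both.
- **How it was moved:** I gripped it across its 50 mm width with the tool leaning 40°, turned it upright and set it down until it touched at about 9 N. I then relaxed the grip before opening.
- **A change on the way:** my first heading over the tray left two wrist joints at the ends of their ranges, so I turned the tool about 110° and placed the box from there.
- **Last checks:** in the side, top and wrist pictures the box stands alone, within a few pixels of the predicted outline. The side view shows the short box and the plate apparently where they were, though I did not measure them again; the arm blocks part of that area in the top view. The force reading was about zero.
- **Doubtful reading:** in that first heading the last joint read −2.555 rad, against a listed limit of −2.55. That is probably rounding in the listed range, but I could not confirm it.

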